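Put the microscope parts away in their trays

ROBOT

A 6-joint arm with a two-finger parallel gripper is mounted at the origin on the work surface. World frame = base frame: x ahead of the robot, y to its left, z up, the work surface at z = 0. Lengths are in m, angles in rad, forces in N, time in s.
With the tool pointing down it reaches from about 0.375 to 0.9 m from the base axis. Payload 3.1 kg.
Tool frame: the origin (TCP) lies midway between the tips of the shut fingers; the grasp point (between the pads) lies 19 mm behind it; x points along the fingers, y is the direction in which the jaws open and shut, and the axes are right-handed (so a half turn about x gives the same grasp; the last joint's range is limited). The gripper opens to 87 mm and grips with 3 to 60 N. Pads are 19 mm wide; open, the fingers measure 117 mm over their backs; the gripper's body (75 mm by 190 mm) begins 51 mm behind the grasp point.
Start: joints at [-1.292, 0.527, 1.433, -0, 1.181, -0.178], TCP at [0.276, -0.561, 0.223] pointing down, gripper open.
Joint ranges: [-3.08, 3.08], [-0.75, 2.2], [0.22, 2.44], [-1.43, 4.57], [0, 2.65], [-2.85, 2.85]. Speed limits (rad/s): [2.79, 2.79, 3.14, 3.14, 3.14, 3.14].

INTERFACE

Orientations are given as a unit quaternion [x, y, z, w].
In Python, from rig import get_obs, imaging, robot gives the robot as it stands.
- The arm moves only by the shell command python3 -m inch 'ROWS' [FORCE]. ROWS is JSON, a list of rows, each a list of 3 entries, a list of its own where there are three numbers: the finger opening in mm, from 0 to 87, then the shift along the tool's x, y, z in mm, then the turn, a rotation vector about the tool's x, y, z in degrees. In form: [[grip, [dx, dy, dz], [wx, wy, wz]], ...]. A call has 1 to 12 rows; each row shifts and turns the pose as measured when the row begins, along the tool's axes as they then stand; what a row does not reach is not made up. A row lasts 1/8 s, in which the tool goes at most 62.5 mm and 10.7 degrees, less where a joint would pass 70% of its speed; a pose out of reach is approached as far as the arm can. A call with a gripper value outside its range is refused whole. The fingers move at their own pace and stop on an object; FORCE is the grip in N (left out, the last holds). Time passes only in rows, so rows that do not move let the fingers close. It gives the time, the measured TCP pose, the force and the opening at its end, in the units of the state.
- get_obs(): the state, without advancing time (a new reading comes with each control period).
- imaging.camera(name): name is "scene" or "top"; returns the picture (400x640x3 uint8, red, green, blue); there is no depth.
- imaging.camera_params(name): a dict with "camera_matrix" (3x3 intrinsics, pixels), "xyz" and "rotation" of the camera in the world. Camera axes: x right, y down, z forward; pixel columns grow to the right and rows downward; lengths in m; the calibration is good to about 2 mm. A picture is of the moment at which its call begins. camera_params takes no time and is no camera call.
- robot.hand_in(): hands the job in, once; it reports no verdict.
Trained networks look in the newest picture that a camera, given by its name, has taken for a name from the list of things; names that differ only in an ending like _2 or _b are one class to them, and where a whole thing is asked for, a point or a joint stands for the part that bears it (a point fixed in the world has none). Each returns a list of dicts, best first, with "confidence" (0 to 1); they miss things now and then, are a little off and sometimes report something else, mostly with a low value. They report only what shows in the picture. A call takes as long as a camera call.
- imaging.cut_out(camera, target): "pixels" (400x640 bool, what is visible of it) and "box" ([centre column, centre row, width, height] in pixels, round what is visible of it).
- imaging.tip_of(camera, target): "pixel" ([column, row] in pixels: a listed point, or the origin of a listed thing).
The state is a dict: "time": time; "q": joint angles; "joint_velocities": joint speeds; "joint_torque": joint torques, N m; "position": TCP position; "tool_rot": TCP orientation; "ft_force": force on the tool from outside, world axes, zero at the start; "moment": the same for the moment, N m; "grip_width": finger opening in m.
Only numpy, scipy, OpenCV 4.12 (cv2) and the standard library are available. Lean on these libraries where they do the work, as an engineer would, in place of code of your own. Each camera call takes 0.05 s, during which the arm holds its last target. There are 200 camera calls.

TASK

Tidy the microscope bench: stand both slim metal objectives in the long narrow tray, both squat black eyepieces in the square tray, and the capped amber vial in the round dish. Set each one down gently, upright and flat on the floor of its tray, and let go; do not drop them or knock any of them over. Leave the flask and the slide box where they are.

Things in the scene. Friction and masses are not known exactly. Their poses are not given: they have to be found in the camera images.
- objective_a: microscope objective standing upright on its threaded end: slim steel cylinder 26 mm in diameter up to 40 mm, then a tapering nose, 52 mm high in all, about 110 g; origin at the centre of its underside, z up its axis; round, so its yaw means nothing. The two objectives are alike and interchangeable
- objective_b: microscope objective standing upright on its threaded end: slim steel cylinder 26 mm in diameter up to 40 mm, then a tapering nose, 52 mm high in all, about 110 g; origin at the centre of its underside, z up its axis; round, so its yaw means nothing. The two objectives are alike and interchangeable
- eyepiece_a: microscope eyepiece standing upright on its eyecup: squat black cylinder, 36 mm wide foot up to 8 mm, then 32 mm in diameter (10 to 40 mm up), flat glass on top, 44 mm high in all, about 80 g; origin at the centre of its underside, z up its axis; round, so its yaw means nothing. The two eyepieces are alike and interchangeable
- eyepiece_b: microscope eyepiece standing upright on its eyecup: squat black cylinder, 36 mm wide foot up to 8 mm, then 32 mm in diameter (10 to 40 mm up), flat glass on top, 44 mm high in all, about 80 g; origin at the centre of its underside, z up its axis; round, so its yaw means nothing. The two eyepieces are alike and interchangeable
- vial: empty, closed specimen vial standing upright: amber glass, 28 mm in diameter up to 41 mm, then a white cap 27 mm in diameter, 55 mm high in all, about 45 g; origin at the centre of its underside, z up its axis; round
- oblong_tray: long, narrow dark steel tray, 58 mm along its x by 128 mm along its y outside, 52 by 122 mm inside; two objectives fit one behind the other along y. Fixed to the bench; origin at the centre of its underside on the bench; rim 8 mm high, floor 3 mm above the bench, walls 3 mm thick
- square_tray: square dark steel tray, 108 by 108 mm outside (sides along its x and y), 102 by 102 mm inside; two eyepieces fit with most room in opposite corners. Fixed to the bench; origin at the centre of its underside on the bench; rim 8 mm high, floor 3 mm above the bench, walls 3 mm thick
- round_dish: round dark steel dish, 64 mm in outer and 58 mm in inner diameter. Fixed to the bench; origin at the centre of its underside on the bench; rim 8 mm high, floor 3 mm above the bench, walls 3 mm thick
- flask: bystander, loose: conical glass flask with a cork, foot 64 mm in diameter, 100 mm high, 120 g; origin at the centre of its underside. Leave it where it stands
- slide_box: bystander, loose: cardboard box of slides, 50 mm along x, 80 mm along y, 30 mm high, 150 g; origin at the centre of its underside. Leave it where it stands

How it is judged:
By the outcome, as a careful person would: the job done as asked, in the order asked, and still so for the second after the job is handed in, with the robot touching nothing.
It also fails if it takes over 128 s, if anything falls off the work surface, if the arm or the gripper's body presses on something with over 40 N, if the wrist force passes 120 N, or if a joint passes its speed limit or range.

## Working session

There is one attempt and no reset: what is moved stays moved. The work goes in short steps, Python scripts to look and compute and a shell command to move; the robot and the scene stay as the last step left them, time stands still between calls to the robot, and variables do not carry over. Pictures are saved under pics/ and viewed, about 12 in all and at most 16, crops included, and the job is handed in when it is done.

```bash
ls; mkdir -p pics
python3 - <<'E'
from rig import get_obs, imaging, robot
import cv2, numpy as np
o=get_obs(); print({k:np.round(v,3).tolist() for k,v in o.items()})
for c in("scene","top"):
    im=imaging.camera(c); cv2.imwrite(f"pics/{c}0.png",im[:,:,::-1])
    p=imaging.camera_params(c); print(c,{k:np.round(v,4).tolist() for k,v in p.items()})
E
```

```text
pics
{'time': 0.0, 'q': [-1.292, 0.528, 1.434, 0.0, 1.181, -0.179], 'joint_velocities': [0.001, -0.0, 0.0, -0.001, 0.0, -0.001], 'joint_torque': [-0.0, -44.004, -17.659, 0.063, 0.058, -0.0], 'position': [0.276, -0.56, 0.222], 'tool_rot': [-0.689, -0.161, 0.689, -0.16], 'ft_force': [0.023, 0.115, 1.365], 'moment': [-0.038, -0.025, -0.022], 'grip_width': 0.087}
scene {'camera_matrix': [[381.0194, 0.0, 317.7539], [0.0, 381.0194, 200.074], [0.0, 0.0, 1.0]], 'xyz': [0.8306, -0.4, 0.6776], 'rotation': [0.9125, 0.2713, -0.0788, -0.2959]}
top {'camera_matrix': [[364.1141, 0.0, 312.9151], [0.0, 364.1141, 200.6521], [0.0, 0.0, 1.0]], 'xyz': [0.5195, 0.0179, 0.8119], 'rotation': [-0.7034, 0.7101, -0.0301, 0.0139]}
```

View pics/scene0.png

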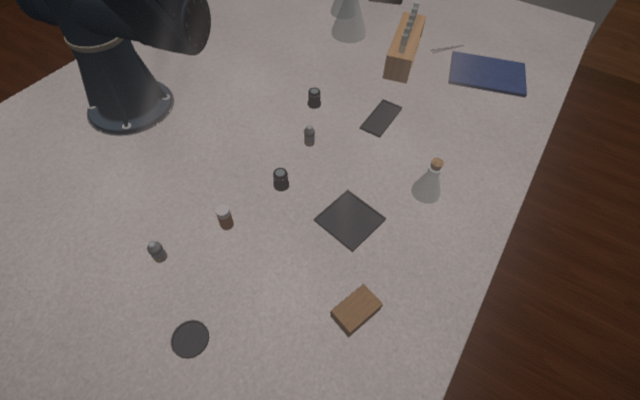

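View pics/top0.png

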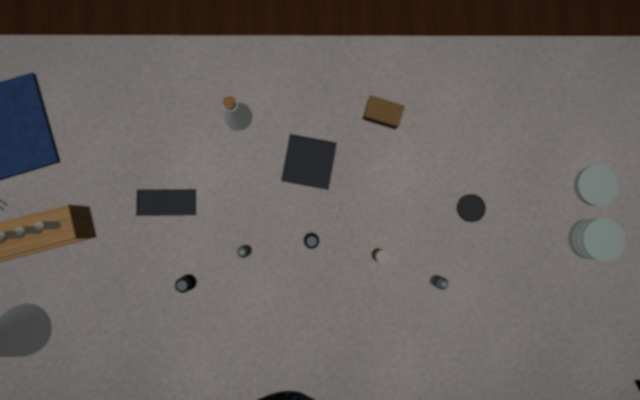

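Both views show everything. In the top view the eyepieces are at (185,284) and (311,240), the objectives at (244,251) and (441,282), and the vial at (381,256). The trays are at (166,202), (310,161) and (471,208), with the flask at (238,115) and the box at (384,112). Next I'll localise them.

```bash
cat > h.py <<'E'
import numpy as np, cv2
from rig import get_obs, imaging, robot
from scipy.spatial.transform import Rotation as R
from scipy.optimize import least_squares
P={c:imaging.camera_params(c) for c in("scene","top")}
def proj(c,X):
    p=P[c]; Y=(np.atleast_2d(X)-p["xyz"])@R.from_quat(p["rotation"]).as_matrix()
    Y=Y@np.array(p["camera_matrix"]).T; return Y[:,:2]/Y[:,2:]
def ray(c,px,z):
    p=P[c]; px=np.atleast_2d(px); d=np.c_[px,np.ones(len(px))]@np.linalg.inv(p["camera_matrix"]).T
    d=d@R.from_quat(p["rotation"]).as_matrix().T; t=np.array(p["xyz"])
    return (t+d*((z-t[2])/d[:,2:]))[:,:2]
PROF={"objective":[(0,13),(40,13),(52,8)],"eyepiece":[(0,18),(8,18),(10,16),(40,16),(44,15)],
 "vial":[(0,14),(41,14),(42,13.5),(55,13.5)],"flask":[(0,32),(60,15),(100,11)],
 "round_dish":[(0,32),(8,32)]}
a=np.linspace(0,2*np.pi,36,endpoint=False)
def ring(n,xy,z0=0): return np.concatenate([np.c_[xy[0]+r/1e3*np.cos(a),xy[1]+r/1e3*np.sin(a),np.full(36,z/1e3+z0)] for z,r in PROF[n]])
def box(uv): lo,hi=uv.min(0),uv.max(0); return np.r_[(lo+hi)/2]
def mc(px): r,c=np.nonzero(px); return np.array([(c.min()+c.max())/2,(r.min()+r.max())/2])
def fit(n,obs,z0=0):  # obs: {cam: box centre}
    f=lambda x: np.concatenate([box(proj(c,ring(n,x,z0)))-m for c,m in obs.items()])
    c,m=next(iter(obs.items())); s=least_squares(f,ray(c,m,.02)[0]); return s.x,s.fun
def dets(c,t,minc=.3): return [d for d in imaging.cut_out(c,t) if d["confidence"]>minc]
def arm():
    o=get_obs(); m=R.from_quat(o["tool_rot"]).as_matrix()
    return np.array(o["position"]),m,o
def to(target,z,yaw=None):
    """mm shift in tool axes to put TCP at target xy, z; also turn (deg rotvec, tool axes) to point down w. jaw dir yaw(deg)"""
    p,m,o=arm()
    d=np.r_[target,z]-p; y=m[:,1]
    if yaw is None: yy=np.r_[y[:2],0]/np.hypot(*y[:2])
    else:
        yy=np.r_[np.cos(np.radians(yaw)),np.sin(np.radians(yaw)),0]; yy=yy*(1 if yy@y>0 else -1)
    T=np.c_[[0,0,-1],yy,np.cross([0,0,-1],yy)]
    return np.round(m.T@d*1e3,1),np.round(R.from_matrix(m.T@T).as_rotvec(degrees=True),1)
E
python3 - <<'E'
from h import *
D={}
for c in("top","scene"):
    imaging.camera(c)
    for t in("objective_a","eyepiece_a","vial","flask","oblong_tray","square_tray","round_dish","slide_box"):
        for d in dets(c,t,.2):
            n=t.split("_a")[0]; m=mc(d["pixels"]); s=f"{c} {n} {d['confidence']:.2f} {m}"
            if n in PROF: x,e=fit(n,{c:m}); s+=f" xy {np.round(x*1e3,1)}"
            else:
                k=cv2.findContours(d["pixels"].astype(np.uint8),0,1)[0]; k=max(k,key=len).reshape(-1,2).astype(float)
                w=ray(c,k,.008 if 'tray' in n else .03)*1e3; s+=f" {np.round(cv2.minAreaRect(w.astype(np.float32))[0],1)} {np.round(cv2.minAreaRect(w.astype(np.float32))[1:],1) if 0 else cv2.minAreaRect(w.astype(np.float32))[1:]}"
            print(s)
p,m,o=arm(); print(m.round(3))
E
```

```text
top objective 0.71 [244.  251.5] xy [460.8 148.5]
top objective 0.55 [438.5 281.5] xy [ 391.3 -270.4]
top eyepiece 0.87 [185. 283.] xy [394.7 274.3]
top eyepiece 0.72 [310.5 240.5] xy [481.9   5.4]
top vial 0.57 [380. 255.] xy [ 450.4 -142.8]
top flask 0.74 [237. 113.] xy [762.6 167.7]
top oblong_tray 0.77 [165.5 202. ] [569.5 322.6] ((132.3099365234375, 61.419822692871094), 89.54195404052734)
top square_tray 0.80 [308.  161.5] [658.4   7.9] ((109.09989166259766, 112.59852600097656), 79.0243911743164)
top round_dish 0.78 [469.5 208. ] xy [ 550.1 -351.8]
top slide_box 0.81 [382.5 111.5] [ 762.4 -155.3] ((83.0938949584961, 59.39393997192383), 73.26691436767578)
scene objective 0.66 [156.  251.5] xy [ 392.2 -271.9]
scene objective 0.56 [309. 136.] xy [465.8 147.4]
scene eyepiece 0.74 [280.5 179.5] xy [485.2   3.3]
scene eyepiece 0.66 [313.5  98. ] xy [396.8 272.8]
scene flask 0.58 [427. 181.] xy [765.4 166.1]
scene oblong_tray 0.95 [379.5 119. ] [574.3 318. ] ((64.73750305175781, 139.7460479736328), 0.43908414244651794)
scene square_tray 0.70 [349. 221.] [660.8   4.7] ((111.56045532226562, 108.88152313232422), 79.62989044189453)
scene round_dish 0.87 [190.  339.5] xy [ 554.7 -355.1]
scene slide_box 0.64 [356. 311.] [ 770.1 -164.3] ((87.8322525024414, 55.14019775390625), 72.63302612304688)
[[-0.     0.442 -0.897]
 [ 0.    -0.897 -0.442]
 [-1.    -0.     0.   ]]
```

```bash
python3 -m inch '[[50,[0,0,0],[-10.6,0,0]],[50,[0,0,0],[-10.6,0,0]],[50,[0,0,0],[-10.6,0,0]],[50,[0,0,0],[-10.6,0,0]],[50,[0,0,0],[-10.6,0,0]],[50,[0,0,0],[-10.6,0,0]],[50,[0,20,-48],[0,0,0]],[50,[0,20,-48],[0,0,0]],[50,[0,20,-48],[0,0,0]],[50,[20,20,-48],[0,0,0]],[50,[20,20,-48],[0,0,0]],[50,[20,20,-48],[0,0,0]]]' 20
python3 -c "
from h import *
print(to([.392,-.271],.1,0))"
```

```text
time: 2.5
position: [0.3959, -0.2706, 0.1626]
tool_rot: [0.497, 0.498, -0.499, 0.507]
ft_force: [-0.3, -0.3, -0.8]
grip_width: 0.0499
(array([62.6, -4.3, -0.3]), array([ 0.5,  0.6, -0.4]))
```

```bash
python3 -m inch '[[50,[50,-4,0],[0.5,0.6,-0.4]],[50,[40,0,0],[0,0,0]],[50,[30,0,0],[0,0,0]],[50,[20,0,0],[0,0,0]],[50,[8,0,0],[0,0,0]],[50,[0,0,0],[0,0,0]]]' 20
python3 -c "
from h import *
print(to([.392,-.271],.010,0))
i=imaging.camera('scene');cv2.imwrite('pics/s1.png',cv2.resize(i[180:320,80:280],None,fx=3,fy=3)[:,:,::-1])"
```

```text
time: 3.25
position: [0.3957, -0.2683, 0.011]
tool_rot: [0.498, 0.501, -0.498, 0.503]
ft_force: [-0.1, -0.3, 0.8]
grip_width: 0.0501
(array([ 1. , -3.7,  2.7]), array([ 0.5,  0.2, -0.2]))
```

View pics/s1.png

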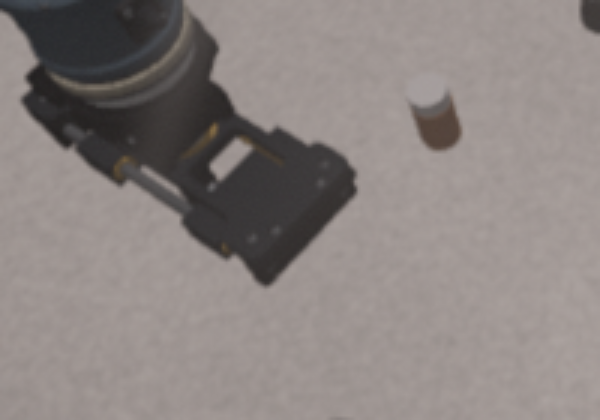

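The gripper body hides the objective at about (170,240), and the vial at (435,112) is untouched. I'll correct the offset and close.

```bash
python3 -m inch '[[50,[1,-4,3],[0.5,0.2,-0.2]],[50,[0,0,0],[0,0,0]],[15,[0,0,0],[0,0,0]],[15,[0,0,0],[0,0,0]],[15,[0,0,0],[0,0,0]],[15,[0,0,0],[0,0,0]],[15,[0,0,0],[0,0,0]]]' 20
python3 -c "
from h import *
print(to([.5715,.350],.140,0))"
```

```text
time: 4.18
position: [0.3927, -0.2732, 0.0128]
tool_rot: [0.5, 0.498, -0.5, 0.501]
ft_force: [-0.1, -0.1, 1.1]
grip_width: 0.0251
(array([-129. ,  178.5, -622.9]), array([-0.1,  0.2, -0.2]))
```

```bash
python3 -m inch '[[15,[-10,0,0],[0,0,0]],[15,[-40,0,0],[0,0,0]],[15,[-50,0,0],[0,0,0]],[15,[-30,0,0],[0,0,0]],[15,[0,16,-57],[0,0,0]],[15,[0,16,-57],[0,0,0]],[15,[0,16,-57],[0,0,0]],[15,[0,16,-57],[0,0,0]],[15,[0,16,-57],[0,0,0]],[15,[0,16,-57],[0,0,0]],[15,[0,16,-57],[0,0,0]],[15,[0,16,-57],[0,0,0]]]' 
python3 -c "
from h import *
print(to([.5715,.350],.140,0))"
```

```text
time: 5.68
position: [0.5274, 0.1908, 0.1514]
tool_rot: [0.504, 0.492, -0.502, 0.502]
ft_force: [0.4, -0.9, -0.9]
grip_width: 0.0257
(array([  10.6,   42.1, -159.8]), array([-0.7,  0.5, -0.7]))
```

```bash
python3 -m inch '[[15,[0,14,-53],[-0.7,0.5,-0.7]],[15,[0,14,-53],[0,0,0]],[15,[0,14,-53],[0,0,0]],[15,[40,0,0],[0,0,0]],[15,[40,0,0],[0,0,0]],[15,[0,0,0],[0,0,0]],[15,[0,0,0],[0,0,0]]]' 
python3 -c "
from h import *
print(to([.5715,.350],.030,0))
for c in('scene','top'):
  i=imaging.camera(c);cv2.imwrite('pics/%s2.png'%c,i[:,:,::-1])
a=cv2.imread('pics/scene2.png')[60:180,300:460];b=cv2.imread('pics/top2.png')[140:260,90:250]
cv2.imwrite('pics/p2.png',cv2.resize(np.hstack([a,b]),None,fx=2.5,fy=2.5))"
```

```text
time: 6.55
position: [0.5695, 0.362, 0.0735]
tool_rot: [0.499, 0.502, -0.496, 0.503]
ft_force: [-1.1, -0.2, -0.1]
grip_width: 0.0256
(array([43.5,  1.8, 12.1]), array([ 0.5, -0.2, -0.2]))
```

View pics/p2.png

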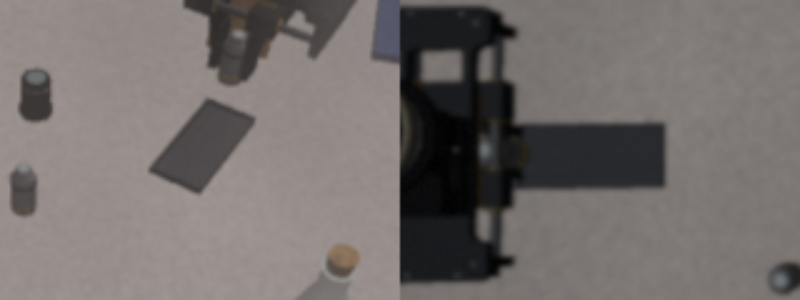

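The objective is held upright over the far (+y) end of the tray, whose corners run from (150,170) to (255,120) in the left crop. Now I'll lower it.

```bash
python3 -m inch '[[15,[14,2,12],[0.5,-0.2,-0.2]],[15,[20,0,0],[0,0,0]],[15,[12,0,0],[0,0,0]],[15,[0,0,0],[0,0,0]]]' 
python3 -m inch '[[15,[0,0,0],[0,0,0]],[15,[0,0,0],[0,0,0]]]'
python3 -c "
from h import *
print(to([.5715,.350],.0155,0))"
```

```text
time: 7.15
position: [0.5734, 0.3483, 0.027]
tool_rot: [0.501, 0.499, -0.5, 0.5]
ft_force: [-0.1, 0.4, -1.6]
grip_width: 0.0255
time: 7.4
position: [0.5735, 0.3486, 0.027]
tool_rot: [0.501, 0.499, -0.499, 0.5]
ft_force: [0.1, -0.4, -0.6]
grip_width: 0.0254
(array([11.5, -2.1, -1.4]), array([-0.1, -0. , -0.2]))
```

```bash
python3 -m inch '[[15,[7,-2,1],[0,0,0]],[15,[2,0,0],[0,0,0]],[15,[1,0,0],[0,0,0]],[15,[0,0,0],[0,0,0]]]' 
python3 -m inch '[[15,[0.5,0,0],[0,0,0]],[15,[0,0,0],[0,0,0]]]'
```

```text
time: 7.9
position: [0.5718, 0.348, 0.0171]
tool_rot: [0.502, 0.499, -0.499, 0.501]
ft_force: [-0.5, -0.5, -1.5]
grip_width: 0.0256
time: 8.15
position: [0.572, 0.3481, 0.0168]
tool_rot: [0.502, 0.499, -0.499, 0.501]
ft_force: [-0.7, 0.2, -1.2]
grip_width: 0.0255
```

```bash
python3 -m inch '[[15,[0.8,0,0],[0,0,0]],[15,[0,0,0],[0,0,0]]]'
python3 -m inch '[[15,[0.6,0,0],[0,0,0]],[15,[0,0,0],[0,0,0]]]'
python3 -m inch '[[15,[0.6,0,0],[0,0,0]],[15,[0,0,0],[0,0,0]]]'
```

```text
time: 8.4
position: [0.5721, 0.3481, 0.0161]
tool_rot: [0.502, 0.499, -0.499, 0.501]
ft_force: [0.2, 0.8, -1.8]
grip_width: 0.0257
time: 8.65
position: [0.5723, 0.3483, 0.016]
tool_rot: [0.502, 0.499, -0.498, 0.501]
ft_force: [0.3, 0.0, -1.5]
grip_width: 0.0252
time: 8.9
position: [0.5723, 0.3483, 0.0159]
tool_rot: [0.502, 0.499, -0.498, 0.501]
ft_force: [0.3, -0.1, -0.6]
grip_width: 0.0255
```

```bash
python3 -m inch '[[15,[1.2,0,0],[0,0,0]],[15,[0.3,0,0],[0,0,0]]]'
```

```text
time: 9.15
position: [0.5723, 0.3484, 0.0159]
tool_rot: [0.502, 0.499, -0.498, 0.501]
ft_force: [-0.5, -0.2, 1.7]
grip_width: 0.0258
```

```bash
python3 -m inch '[[32,[0,0,0],[0,0,0]],[50,[0,0,0],[0,0,0]],[50,[0,0,0],[0,0,0]],[50,[-15,0,0],[0,0,0]],[50,[-45,0,0],[0,0,0]],[50,[-50,0,0],[0,0,0]],[50,[-10,-27,50],[0,0,0]],[50,[0,-27,50],[0,0,0]],[50,[0,-27,50],[0,0,0]],[50,[0,-27,50],[0,0,0]],[50,[0,0,0],[0,0,0]]]'
python3 -c "
from h import *
print(to([.463,.148],.011,0))
for c in ('top','scene'):
  imaging.camera(c)
  for d in dets(c,'objective_a',.2): print(c,d['confidence'],(fit('objective',{c:mc(d['pixels'])},0)[0]*1e3).round(1),(fit('objective',{c:mc(d['pixels'])},.003)[0]*1e3).round(1))
"
```

```text
time: 10.52
position: [0.4652, 0.1448, 0.1443]
tool_rot: [0.506, 0.496, -0.493, 0.505]
ft_force: [-0.8, 0.6, -0.2]
grip_width: 0.0502
(array([133.3,  -5.1,  -2.6]), array([ 0.1, -0.2, -1.3]))
top 0.62 [572.9 351.5] [572.7 350.2]
top 0.61 [462.8 138.9] [463.1 138.4]
scene 0.76 [572.8 353.3] [574.  349.8]
scene 0.71 [465.8 147.4] [467.5 144.8]
```

```bash
python3 -m inch '[[50,[40,-2,-3],[0.1,-0.2,-1.3]],[50,[40,0,0],[0,0,0]],[50,[30,0,0],[0,0,0]],[50,[15,0,0],[0,0,0]],[50,[6,0,0],[0,0,0]],[50,[0,0,0],[0,0,0]]]'
python3 -c "
from h import *
print(to([.4635,.147],.012,0))"
```

```text
time: 11.48
position: [0.4772, 0.1581, 0.0109]
tool_rot: [0.501, 0.5, -0.492, 0.506]
ft_force: [-1.4, 0.3, -0.6]
grip_width: 0.0501
(array([ -1.4, -13.8,  10.9]), array([ 0.8, -0.2, -0.9]))
```

```bash
python3 -c "
from h import *
for c in('scene','top'):
  i=imaging.camera(c);cv2.imwrite('pics/%s3.png'%c,i[:,:,::-1])
  for d in dets(c,'objective_a',.1): print(c,d['confidence'],mc(d['pixels']),d['pixels'].sum(),(fit('objective',{c:mc(d['pixels'])},0)[0]*1e3).round(1))
a=cv2.imread('pics/scene3.png')[70:190,240:400];b=cv2.imread('pics/top3.png')[180:300,160:320]
cv2.imwrite('pics/p3.png',cv2.resize(np.hstack([a,b]),None,fx=2.5,fy=2.5))"
```

```text
scene 0.74 [309.5 136. ] 160 [466.8 148. ]
scene 0.56 [387.5 105. ] 193 [572.8 353.3]
top 0.69 [149.5 200.5] 219 [571.8 351.5]
```

View pics/p3.png

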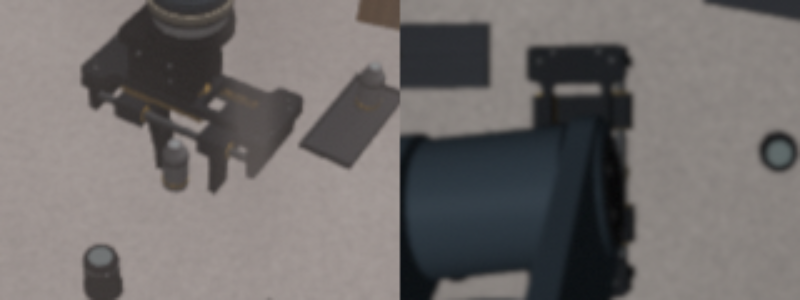

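The objective at (175,165) in the left crop still stands, between the fingers but close to the left one, because the arm drifted 13 mm. I'll re-centre before closing, and from here on I'll check the position before each final descent.

```bash
python3 -m inch '[[50,[-1,-6,4],[0.8,-0.2,-0.9]],[50,[0,-4,4],[0,0,0]],[50,[0,0,0],[0,0,0]],[50,[0,0,0],[0,0,0]]]'
python3 -c "
from h import *
print(to([.4645,.148],.012,0))"
```

```text
time: 12.18
position: [0.4684, 0.1488, 0.0143]
tool_rot: [0.502, 0.498, -0.5, 0.5]
ft_force: [-0.4, 0.2, -0.2]
grip_width: 0.0502
(array([ 2.3, -3.9,  0.8]), array([-0.2, -0. , -0.3]))
```

```bash
python3 -m inch '[[50,[2,-4,1],[0,0,0]],[50,[0,0,0],[0,0,0]],[30,[0,0,0],[0,0,0]],[15,[0,0,0],[0,0,0]],[15,[0,0,0],[0,0,0]],[15,[0,0,0],[0,0,0]],[15,[0,0,0],[0,0,0]]]'
python3 -c "
from h import *
print(to([.5715,.290],.14,0))"
```

```text
time: 13.05
position: [0.4645, 0.1479, 0.012]
tool_rot: [0.502, 0.498, -0.499, 0.501]
ft_force: [1.2, -0.4, 0.1]
grip_width: 0.0253
(array([-127.4,  107.2, -142.4]), array([-0.2, -0. , -0.3]))
```

```bash
python3 -m inch '[[15,[-10,0,0],[0,0,0]],[15,[-40,0,0],[0,0,0]],[15,[-50,0,0],[0,0,0]],[15,[-15,30,-40],[0,0,0]],[15,[0,35,-45],[0,0,0]],[15,[0,30,-40],[0,0,0]],[15,[0,10,-14],[0,0,0]],[15,[0,0,0],[0,0,0]],[15,[0,0,0],[0,0,0]]]' 
python3 -c "
from h import *
print(to([.5715,.290],.03,0))"
```

```text
time: 14.18
position: [0.5682, 0.2893, 0.1343]
tool_rot: [0.501, 0.499, -0.501, 0.499]
ft_force: [0.1, -0.2, -1.6]
grip_width: 0.0253
(array([104.3,   3.2,  -0.7]), array([-0.2,  0. , -0. ]))
```

```bash
python3 -m inch '[[15,[35,3,0],[0,0,0]],[15,[35,0,0],[0,0,0]],[15,[20,0,0],[0,0,0]],[15,[5,0,0],[0,0,0]],[15,[0,0,0],[0,0,0]],[15,[0,0,0],[0,0,0]]]' 
python3 -c "
from h import *
print(to([.5715,.290],.015,0))"
```

```text
time: 14.92
position: [0.5686, 0.284, 0.0398]
tool_rot: [-0.502, -0.498, 0.503, -0.498]
ft_force: [0.6, -0.3, -1.2]
grip_width: 0.0256
(array([24.7,  2.9, -6.1]), array([-0.5,  0.1,  0.1]))
```

```bash
python3 -m inch '[[15,[8,3,-6],[-0.5,0.1,0.1]],[15,[8,0,0],[0,0,0]],[15,[4,0,0],[0,0,0]],[15,[0,0,0],[0,0,0]],[15,[0,0,0],[0,0,0]]]' 
python3 -m inch '[[15,[1.5,0,0],[0,0,0]],[15,[1,0,0],[0,0,0]],[15,[0,0,0],[0,0,0]]]'
python3 -c "
from h import *
print(to([.5715,.290],.015,0))"
```

```text
time: 15.55
position: [0.573, 0.291, 0.0201]
tool_rot: [0.501, 0.5, -0.499, 0.501]
ft_force: [-0.5, -0.4, -1.7]
grip_width: 0.0252
time: 15.92
position: [0.5732, 0.291, 0.0177]
tool_rot: [0.501, 0.5, -0.498, 0.501]
ft_force: [-0.2, -0.5, -0.8]
grip_width: 0.0255
(array([ 2.7, -1.7,  1. ]), array([ 0. , -0.1, -0.2]))
```

```bash
python3 -m inch '[[15,[1,0,0],[0,0,0]],[15,[0.5,0,0],[0,0,0]],[15,[0,0,0],[0,0,0]]]' 
python3 -m inch '[[15,[0.6,0,0],[0,0,0]],[15,[0.5,0,0],[0,0,0]],[15,[0,0,0],[0,0,0]]]'
python3 -m inch '[[15,[0.8,0,0],[0,0,0]],[15,[0.8,0,0],[0,0,0]]]'
```

```text
time: 16.3
position: [0.5733, 0.2909, 0.0162]
tool_rot: [0.501, 0.499, -0.498, 0.501]
ft_force: [0.6, 0.4, -1.7]
grip_width: 0.0251
time: 16.68
position: [0.5733, 0.291, 0.0151]
tool_rot: [0.501, 0.499, -0.498, 0.501]
ft_force: [0.5, 0.1, -1.5]
grip_width: 0.0252
time: 16.92
position: [0.5734, 0.291, 0.015]
tool_rot: [0.501, 0.499, -0.498, 0.501]
ft_force: [-1.2, -1.0, 6.0]
grip_width: 0.0255
```

```bash
python3 -m inch '[[32,[0,0,0],[0,0,0]],[50,[0,0,0],[0,0,0]],[50,[0,0,0],[0,0,0]],[50,[-15,0,0],[0,0,0]],[56,[-45,0,0],[0,0,0]],[56,[-50,0,0],[0,0,0]],[56,[0,-55,5],[0,0,0]],[56,[0,-55,5],[0,0,0]],[56,[0,-50,5],[0,0,0]],[56,[0,-17,0],[0,0,0]],[56,[0,0,0],[0,0,0]],[56,[0,0,0],[0,0,0]]]'
python3 -c "
from h import *
print(to([.396,.273],.07,0))
for c in ('top','scene'):
  imaging.camera(c)
  for t in('objective_a','eyepiece_a'):
   for d in dets(c,t,.2): n=t[:-2];print(c,n,d['confidence'],(fit(n,{c:mc(d['pixels'])},.003 if n[0]=='o' else 0)[0]*1e3).round(1))
"
```

```text
time: 18.42
position: [0.3992, 0.2775, 0.1337]
tool_rot: [0.508, 0.496, -0.492, 0.504]
ft_force: [1.2, 0.1, -0.1]
grip_width: 0.056
(array([63.6, -4.7,  5. ]), array([-0. , -0.5, -1.3]))
top objective 0.66 [572.2 292.9]
top objective 0.62 [572.7 351.3]
top eyepiece 0.75 [396.8 274.3]
top eyepiece 0.57 [481.9   6.5]
scene objective 0.7 [573.8 347.4]
scene objective 0.58 [574.9 289.8]
scene eyepiece 0.75 [399.  271.9]
```

```bash
python3 -m inch '[[60,[30,-2,4],[0,-0.5,-1.3]],[60,[25,0,0],[0,0,0]],[60,[10,0,0],[0,0,0]],[60,[0,0,0],[0,0,0]],[60,[0,0,0],[0,0,0]]]'
python3 -c "
from h import *
print(to([.3975,.273],.012,0))"
```

```text
time: 19.35
position: [0.3992, 0.2735, 0.0668]
tool_rot: [0.501, 0.499, -0.5, 0.5]
ft_force: [-0.1, -0.4, -0.3]
grip_width: 0.06
(array([54.8, -1.8,  0.5]), array([-0.1,  0. , -0. ]))
```

```bash
python3 -m inch '[[60,[25,-2,0],[0,0,0]],[60,[20,0,0],[0,0,0]],[60,[8,0,0],[0,0,0]],[60,[0,0,0],[0,0,0]],[60,[0,0,0],[0,0,0]]]'
python3 -c "
from h import *
print(to([.3975,.273],.0125,0))"
```

```text
time: 19.98
position: [0.4011, 0.2753, 0.0168]
tool_rot: [0.504, 0.498, -0.497, 0.501]
ft_force: [-0.7, 0.2, -0.2]
grip_width: 0.0599
(array([ 4.3, -3.6,  2.3]), array([-0.1, -0.2, -0.6]))
```

```bash
python3 -m inch '[[60,[3.5,-3.5,2],[0,-0.2,-0.6]],[60,[0,0,0],[0,0,0]],[40,[0,0,0],[0,0,0]],[22,[0,0,0],[0,0,0]],[22,[0,0,0],[0,0,0]],[22,[0,0,0],[0,0,0]],[22,[0,0,0],[0,0,0]]]' 15
python3 -c "
from h import *
print(to([.463,.14],.14,0))
# square tray frame
for th in (-10.7,):
  r=R.from_euler('z',th,degrees=True).as_matrix()[:2,:2]
  for v in ([26,26],[-26,-26],[26,-26],[-26,26]): print(v,np.array([659.5,6.5])+r@v)"
```

```text
time: 20.85
position: [0.3981, 0.2735, 0.0144]
tool_rot: [0.501, 0.499, -0.5, 0.5]
ft_force: [-0.4, 0.6, 0.7]
grip_width: 0.0314
(array([-125.5,   65.3,  133.3]), array([-0.1, -0. , -0.1]))
[26, 26] [689.87526471  27.22060071]
[-26, -26] [629.12473529 -14.22060071]
[26, -26] [680.22060071 -23.87526471]
[-26, 26] [638.77939929  36.87526471]
```

```bash
python3 -m inch '[[22,[-10,0,0],[0,0,0]],[22,[-40,0,0],[0,0,0]],[22,[-50,0,0],[0,0,0]],[22,[-20,20,20],[0,0,0]],[22,[0,37,39],[0,0,0]],[22,[0,37,39],[0,0,0]],[22,[0,37,39],[0,0,0]],[22,[0,37,39],[0,0,0]],[22,[0,37,39],[0,0,0]],[22,[0,37,39],[0,0,0]],[22,[0,22,23],[0,0,0]],[22,[0,0,0],[0,0,0]]]' 
python3 -c "
from h import *
print(to([.680,-.024],.07,0))"
```

```text
time: 22.35
position: [0.6687, -0.0126, 0.1456]
tool_rot: [0.501, 0.498, -0.498, 0.502]
ft_force: [-0.6, 0.3, -1.0]
grip_width: 0.0314
(array([75.7, 10.8, 11.4]), array([ 0.1,  0. , -0.4]))
```

```bash
python3 -m inch '[[22,[30,10,10],[0,0,-0.4]],[22,[30,0,0],[0,0,0]],[22,[25,0,0],[0,0,0]],[22,[10,0,0],[0,0,0]],[22,[0,0,0],[0,0,0]],[22,[0,0,0],[0,0,0]]]' 
python3 -c "
from h import *
print(to([.680,-.024],.0174,0))
for c in('scene','top'):
  i=imaging.camera(c);cv2.imwrite('pics/%s4.png'%c,i[:,:,::-1])
a=cv2.imread('pics/scene4.png')[140:260,270:430];b=cv2.imread('pics/top4.png')[100:220,240:400]
cv2.imwrite('pics/p4.png',cv2.resize(np.hstack([a,b]),None,fx=2.5,fy=2.5))"
```

```text
time: 23.1
position: [0.6749, -0.0178, 0.0518]
tool_rot: [0.499, 0.502, -0.499, 0.5]
ft_force: [0.0, 0.2, -0.2]
grip_width: 0.0313
(array([34.3,  5.2,  6.3]), array([ 0.2, -0.1,  0.2]))
```

View pics/p4.png

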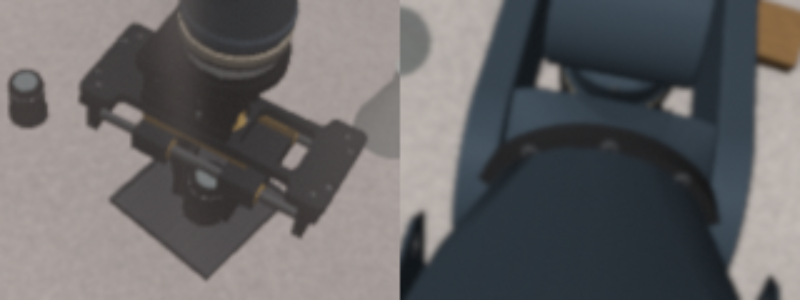

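The eyepiece is held over the square tray at about (205,200) in the left crop, and the gripper body is clear of the flask and the box. Lowering it.

```bash
python3 -m inch '[[22,[14,5,6],[0.2,-0.1,0.2]],[22,[10,0,0],[0,0,0]],[22,[5,0,0],[0,0,0]],[22,[0,0,0],[0,0,0]],[22,[0,0,0],[0,0,0]]]' 
python3 -c "
from h import *
print(to([.680,-.024],.0174,0))"
```

```text
time: 23.82
position: [0.6812, -0.0249, 0.0216]
tool_rot: [0.501, 0.499, -0.5, 0.501]
ft_force: [-0.6, -0.6, -0.8]
grip_width: 0.0314
(array([ 4.2, -1.2, -0.9]), array([-0. ,  0. , -0.1]))
```

```bash
python3 -m inch '[[22,[1.5,0,0],[0,0,0]],[22,[1.2,0,0],[0,0,0]],[22,[0.5,0,0],[0,0,0]],[22,[0,0,0],[0,0,0]]]' 
python3 -m inch '[[22,[0.6,0,0],[0,0,0]],[22,[0.5,0,0],[0,0,0]],[22,[0,0,0],[0,0,0]]]'
python3 -m inch '[[22,[0.8,0,0],[0,0,0]],[22,[0.8,0,0],[0,0,0]]]'
```

```text
time: 24.32
position: [0.6817, -0.0249, 0.0189]
tool_rot: [0.501, 0.499, -0.499, 0.501]
ft_force: [0.3, 0.2, -0.1]
grip_width: 0.0315
time: 24.7
position: [0.6817, -0.0248, 0.0179]
tool_rot: [0.501, 0.499, -0.499, 0.501]
ft_force: [-0.6, 0.0, -1.1]
grip_width: 0.0319
time: 24.95
position: [0.6819, -0.0249, 0.0174]
tool_rot: [0.501, 0.499, -0.499, 0.501]
ft_force: [-1.5, 0.1, 6.2]
grip_width: 0.0314
```

```bash
python3 -m inch '[[38,[0,0,0],[0,0,0]],[52,[0,0,0],[0,0,0]],[52,[0,0,0],[0,0,0]],[52,[-15,0,0],[0,0,0]],[60,[-45,0,0],[0,0,0]],[60,[-50,0,0],[0,0,0]],[60,[0,-55,-8],[0,0,0]],[60,[0,-55,-8],[0,0,0]],[60,[0,-55,-8],[0,0,0]],[60,[0,-33,-6],[0,0,0]],[60,[0,0,0],[0,0,0]],[60,[0,0,0],[0,0,0]]]'
python3 -c "
from h import *
print(to([.484,.005],.06,0))
for c in ('top','scene'):
  imaging.camera(c)
  for t in('eyepiece_a',):
   for d in dets(c,t,.2): n=t[:-2];print(c,n,d['confidence'],(fit(n,{c:mc(d['pixels'])},.00)[0]*1e3).round(1))
"
```

```text
time: 26.45
position: [0.4844, 0.0045, 0.1367]
tool_rot: [0.505, 0.493, -0.496, 0.506]
ft_force: [-0.2, 0.1, 0.1]
grip_width: 0.0597
(array([76.6, -2.1, -0.8]), array([-0. ,  0.3, -1.3]))
top eyepiece 0.58 [682.9 -23.3]
scene eyepiece 0.89 [682.  -24.7]
scene eyepiece 0.66 [485.2   3.3]
```

```bash
python3 -m inch '[[60,[30,0,-1],[0,0.3,-1.3]],[60,[30,0,0],[0,0,0]],[60,[12,0,0],[0,0,0]],[60,[0,0,0],[0,0,0]],[60,[0,0,0],[0,0,0]]]'
python3 -c "
from h import *
print(to([.484,.004],.0135,0))"
```

```text
time: 27.28
position: [0.4901, 0.0043, 0.0623]
tool_rot: [0.501, 0.499, -0.499, 0.501]
ft_force: [0.2, 0.5, 0.7]
grip_width: 0.0594
(array([48.8, -6.3,  0.3]), array([-0.1, -0. , -0.2]))
```

```bash
python3 -m inch '[[60,[12,-6,0],[0,0,0]],[60,[20,-1,0],[0,0,0]],[60,[13,-2,0],[0,0,0]],[60,[0,0,0],[0,0,0]],[60,[0,0,0],[0,0,0]]]'
python3 -c "
from h import *
print(to([.484,.004],.0135,0))"
```

```text
time: 27.9
position: [0.4851, 0.0035, 0.0204]
tool_rot: [0.503, 0.496, -0.497, 0.504]
ft_force: [0.2, -0.8, 0.6]
grip_width: 0.0597
(array([ 6.9, -1.2, -0.5]), array([-0. ,  0.1, -0.7]))
```

```bash
python3 -m inch '[[60,[5,-1,0],[0,0,-0.7]],[60,[1,0,0],[0,0,0]],[60,[0,0,0],[0,0,0]],[40,[0,0,0],[0,0,0]],[22,[0,0,0],[0,0,0]],[22,[0,0,0],[0,0,0]],[22,[0,0,0],[0,0,0]],[22,[0,0,0],[0,0,0]]]' 15
python3 -c "
from h import *
print(to([.639,.037],.07,0))"
```

```text
time: 28.9
position: [0.4851, 0.0033, 0.0152]
tool_rot: [0.5, 0.499, -0.5, 0.501]
ft_force: [0.0, -0.1, -0.3]
grip_width: 0.0317
(array([-54.5, 154.1, -33.6]), array([-0. ,  0.2, -0.1]))
```

```bash
python3 -m inch '[[22,[-10,0,0],[0,0,0]],[22,[-40,0,0],[0,0,0]],[22,[-40,0,0],[0,0,0]],[22,[-20,30,-6],[0,0,0]],[22,[0,45,-10],[0,0,0]],[22,[0,45,-10],[0,0,0]],[22,[0,30,-8],[0,0,0]],[22,[0,4,0],[0,0,0]],[22,[0,0,0],[0,0,0]],[22,[0,0,0],[0,0,0]]]' 
python3 -c "
from h import *
print(to([.639,.037],.05,0))"
```

```text
time: 30.15
position: [0.6373, 0.0388, 0.1323]
tool_rot: [-0.499, -0.5, 0.502, -0.499]
ft_force: [0.8, 0.1, -0.3]
grip_width: 0.0314
(array([82.3,  2. ,  1.6]), array([-0.1,  0.1,  0.2]))
```

```bash
python3 -m inch '[[22,[30,2,2],[0,0,0.2]],[22,[30,0,0],[0,0,0]],[22,[15,0,0],[0,0,0]],[22,[0,0,0],[0,0,0]],[22,[0,0,0],[0,0,0]]]' 
python3 -c "
from h import *
print(to([.639,.037],.0182,0))"
```

```text
time: 30.78
position: [0.6359, 0.0355, 0.0577]
tool_rot: [-0.5, -0.499, 0.502, -0.5]
ft_force: [0.8, 0.3, -0.6]
grip_width: 0.0313
(array([39.5,  3.1, -1.6]), array([-0.2,  0.1,  0.1]))
```

```bash
python3 -m inch '[[22,[16,3,-2],[0,0,0]],[22,[13,1,-1],[0,0,0]],[22,[5,1,0],[0,0,0]],[22,[0,0,0],[0,0,0]],[22,[0,0,0],[0,0,0]]]' 
python3 -c "
from h import *
print(to([.639,.037],.0182,0))"
```

```text
time: 31.4
position: [0.6426, 0.0386, 0.023]
tool_rot: [-0.501, -0.498, 0.501, -0.501]
ft_force: [-0.8, 0.7, -0.2]
grip_width: 0.0315
(array([ 4.8, -3.6,  1.6]), array([-0.1,  0.1, -0.1]))
```

```bash
python3 -m inch '[[22,[1,-3,1],[0,0,0]],[22,[1.2,0,0],[0,0,0]],[22,[0.8,0,0],[0,0,0]],[22,[0,0,0],[0,0,0]]]' 
python3 -m inch '[[22,[0.8,0,0],[0,0,0]],[22,[0.6,0,0],[0,0,0]],[22,[0,0,0],[0,0,0]]]'
python3 -m inch '[[22,[0.8,0,0],[0,0,0]],[22,[0.8,0,0],[0,0,0]]]'
```

```text
time: 31.9
position: [0.6398, 0.0374, 0.0207]
tool_rot: [0.501, 0.498, -0.5, 0.501]
ft_force: [0.1, 1.1, -1.3]
grip_width: 0.0314
time: 32.28
position: [0.64, 0.0374, 0.0193]
tool_rot: [0.501, 0.498, -0.5, 0.501]
ft_force: [-0.9, -0.6, -1.4]
grip_width: 0.0314
time: 32.52
position: [0.6401, 0.0374, 0.0182]
tool_rot: [0.501, 0.498, -0.5, 0.501]
ft_force: [-2.1, 0.3, 5.6]
grip_width: 0.0315
```

```bash
python3 -m inch '[[38,[0,0,0],[0,0,0]],[50,[0,0,0],[0,0,0]],[50,[0,0,0],[0,0,0]],[50,[-15,0,0],[0,0,0]],[50,[-45,0,0],[0,0,0]],[50,[-50,0,0],[0,0,0]],[50,[0,-42,40],[0,0,0]],[50,[0,-42,40],[0,0,0]],[50,[0,-42,40],[0,0,0]],[50,[0,-42,40],[0,0,0]],[50,[0,-20,20],[0,0,0]],[50,[0,0,0],[0,0,0]]]'
python3 -c "
from h import *
print(to([.451,-.144],.07,0))
for c in ('top','scene'):
  imaging.camera(c)
  for t in('eyepiece_a','vial'):
   for d in dets(c,t,.1): n=t.split('_')[0];print(c,n,d['confidence'],(fit(n,{c:mc(d['pixels'])},.00)[0]*1e3).round(1))
"
```

```text
time: 34.02
position: [0.4522, -0.1479, 0.1395]
tool_rot: [0.503, 0.492, -0.497, 0.508]
ft_force: [0.2, -0.8, -0.3]
grip_width: 0.0499
(array([69.4, -2.8, -4.6]), array([-0. ,  0.6, -1.3]))
top eyepiece 0.74 [680.7 -23.3]
top eyepiece 0.67 [640.2  39.5]
top vial 0.72 [567.9 314.5]
top vial 0.58 [ 762.  -156.2]
top vial 0.53 [ 450.4 -139.6]
scene eyepiece 0.88 [640.3  39.4]
scene eyepiece 0.66 [683.7 -23.5]
scene vial 0.77 [ 452.8 -143.4]
scene vial 0.65 [581.6 289.2]
```

```bash
python3 -m inch '[[54,[25,0,-4],[0,0.6,-1.3]],[54,[25,0,0],[0,0,0]],[54,[12,0,0],[0,0,0]],[54,[0,0,0],[0,0,0]],[54,[0,0,0],[0,0,0]]]'
python3 -c "
from h import *
print(to([.4515,-.1435],.012,0))"
```

```text
time: 34.95
position: [0.4583, -0.14, 0.0755]
tool_rot: [0.497, 0.502, -0.497, 0.504]
ft_force: [-0.6, -0.2, 0.3]
grip_width: 0.054
(array([63.5, -7. ,  3.4]), array([ 0.7,  0. , -0.1]))
```

```bash
python3 -m inch '[[54,[10,-7,3],[0.7,0,0]],[54,[25,0,0],[0,0,0]],[54,[15,-2,0],[0,0,0]],[54,[5,0,0],[0,0,0]],[54,[0,0,0],[0,0,0]],[54,[0,0,0],[0,0,0]]]'
python3 -c "
from h import *
print(to([.4515,-.1435],.012,0))"
```

```text
time: 35.7
position: [0.4497, -0.1452, 0.0209]
tool_rot: [0.502, 0.496, -0.5, 0.502]
ft_force: [-0.0, 0.6, 0.1]
grip_width: 0.0538
(array([ 8.9,  1.7, -1.8]), array([-0.2,  0.2, -0.4]))
```

```bash
python3 -m inch '[[54,[7,1,-2],[-0.2,0.2,-0.4]],[54,[2,0,0],[0,0,0]],[54,[0,0,0],[0,0,0]],[36,[0,0,0],[0,0,0]],[18,[0,0,0],[0,0,0]],[18,[0,0,0],[0,0,0]],[18,[0,0,0],[0,0,0]],[18,[0,0,0],[0,0,0]]]' 10
python3 -c "
from h import *
print(to([.552,-.353],.14,0))"
```

```text
time: 36.7
position: [0.4517, -0.1435, 0.0124]
tool_rot: [0.5, 0.499, -0.5, 0.501]
ft_force: [0.8, 0.1, -0.6]
grip_width: 0.0274
(array([-127.2,  100.3,  209.8]), array([ 0. ,  0.1, -0.1]))
```

Gripped at 27.4 mm, so I expect contact with the tip at about 15.4 mm.

```bash
python3 -m inch '[[18,[-10,0,0],[0,0,0]],[18,[-35,0,0],[0,0,0]],[18,[-45,0,0],[0,0,0]],[18,[-20,20,40],[0,0,0]],[18,[0,24,50],[0,0,0]],[18,[0,24,50],[0,0,0]],[18,[0,22,45],[0,0,0]],[18,[0,10,22],[0,0,0]],[18,[0,0,0],[0,0,0]],[18,[0,0,0],[0,0,0]]]' 
python3 -c "
from h import *
print(to([.552,-.353],.055,0))"
```

```text
time: 37.95
position: [0.5514, -0.3529, 0.1311]
tool_rot: [0.499, 0.5, -0.5, 0.501]
ft_force: [-0.5, 0.3, -0.7]
grip_width: 0.0278
(array([76.1,  0.6,  0. ]), array([ 0.1,  0. , -0. ]))
```

```bash
python3 -m inch '[[18,[30,0,0],[0,0,0]],[18,[28,0,0],[0,0,0]],[18,[15,0,0],[0,0,0]],[18,[0,0,0],[0,0,0]],[18,[0,0,0],[0,0,0]]]' 
python3 -c "
from h import *
print(to([.552,-.353],.0154,0))
for c in('scene','top'):
  i=imaging.camera(c);cv2.imwrite('pics/%s5.png'%c,i[:,:,::-1])
a=cv2.imread('pics/scene5.png')[270:390,110:270];b=cv2.imread('pics/top5.png')[150:270,390:550]
cv2.imwrite('pics/p5.png',cv2.resize(np.hstack([a,b]),None,fx=2.5,fy=2.5))"
```

```text
time: 38.58
position: [0.5499, -0.3466, 0.0589]
tool_rot: [0.498, 0.502, -0.498, 0.501]
ft_force: [0.8, 1.0, -0.1]
grip_width: 0.0277
(array([43.5,  2.1,  6.5]), array([ 0.4, -0.1,  0.1]))
```

View pics/p5.png

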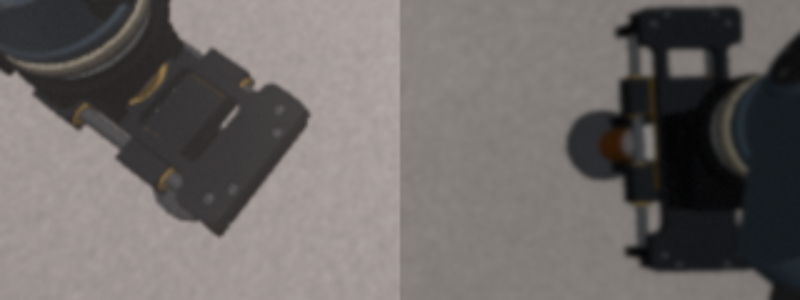

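The top view shows the vial held upright over the dish at about (615,145), close to centre. Lowering it.

```bash
python3 -m inch '[[18,[16,2,7],[0.4,0,0]],[18,[14,0,0],[0,0,0]],[18,[7,0,0],[0,0,0]],[18,[0,0,0],[0,0,0]],[18,[0,0,0],[0,0,0]]]' 
python3 -c "
from h import *
print(to([.552,-.353],.0154,0))"
```

```text
time: 39.3
position: [0.5525, -0.3552, 0.02]
tool_rot: [0.5, 0.5, -0.5, 0.5]
ft_force: [0.8, -0.7, -1.4]
grip_width: 0.0271
(array([ 4.6, -0.5, -2.2]), array([-0.1, -0. ,  0. ]))
```

```bash
python3 -m inch '[[18,[1,0,-2],[0,0,0]],[18,[1.2,0,0],[0,0,0]],[18,[0.8,0,0],[0,0,0]],[18,[0,0,0],[0,0,0]]]' 
python3 -m inch '[[18,[0.8,0,0],[0,0,0]],[18,[0.6,0,0],[0,0,0]],[18,[0,0,0],[0,0,0]]]'
python3 -m inch '[[18,[0.7,0,0],[0,0,0]],[18,[0.7,0,0],[0,0,0]]]'
```

```text
time: 39.8
position: [0.553, -0.3532, 0.0178]
tool_rot: [0.5, 0.499, -0.5, 0.5]
ft_force: [-0.8, -0.1, 0.1]
grip_width: 0.0278
time: 40.17
position: [0.5531, -0.3534, 0.0165]
tool_rot: [0.5, 0.499, -0.5, 0.5]
ft_force: [0.0, -0.8, -1.5]
grip_width: 0.0278
time: 40.42
position: [0.5531, -0.3534, 0.0154]
tool_rot: [0.5, 0.499, -0.5, 0.5]
ft_force: [-1.1, 0.5, 4.1]
grip_width: 0.0275
```

```bash
python3 -m inch '[[34,[0,0,0],[0,0,0]],[50,[0,0,0],[0,0,0]],[50,[0,0,0],[0,0,0]],[50,[-15,0,0],[0,0,0]],[50,[-45,0,0],[0,0,0]],[50,[-50,0,0],[0,0,0]],[50,[-30,-40,30],[0,0,0]],[50,[-10,-45,35],[0,0,0]],[50,[0,-45,35],[0,0,0]],[50,[0,-45,35],[0,0,0]],[50,[0,0,0],[0,0,0]],[50,[0,0,0],[0,0,0]]]'
python3 -c "
from h import *
for c in ('top','scene'):
  i=imaging.camera(c);cv2.imwrite('pics/%s6.png'%c,i[:,:,::-1])
  for t in('objective_a','eyepiece_a','vial','flask','round_dish'):
   for d in dets(c,t,.3): n=t.split('_a')[0];print(c,n,round(d['confidence'],2),(fit(n,{c:mc(d['pixels'])},0 if n in('flask','round_dish') else .003)[0]*1e3).round(1))
  for d in dets(c,'slide_box'): print(c,'box',mc(d['pixels']))
"
```

```text
time: 41.92
position: [0.3759, -0.4943, 0.18]
tool_rot: [0.498, 0.495, -0.501, 0.506]
ft_force: [0.2, -0.3, -1.0]
grip_width: 0.0497
top objective 0.73 [573.8 351.3]
top objective 0.45 [572.2 289.7]
top eyepiece 0.56 [681.2 -23.1]
top eyepiece 0.56 [640.8  39.4]
top vial 0.6 [ 552.  -350.2]
top flask 0.71 [762.6 167.7]
top round_dish 0.78 [ 551.2 -350.7]
top box [383. 112.]
scene objective 0.71 [ 551.6 -351.9]
scene objective 0.56 [574.  349.8]
scene objective 0.48 [575.9 290.5]
scene eyepiece 0.75 [684.3 -25.3]
scene vial 0.84 [ 554.8 -352.4]
scene flask 0.9 [764.9 167.3]
scene flask 0.33 [ 773.1 -162.9]
scene round_dish 0.78 [ 553.4 -354.9]
scene box [356.  310.5]
```

View pics/scene6.png

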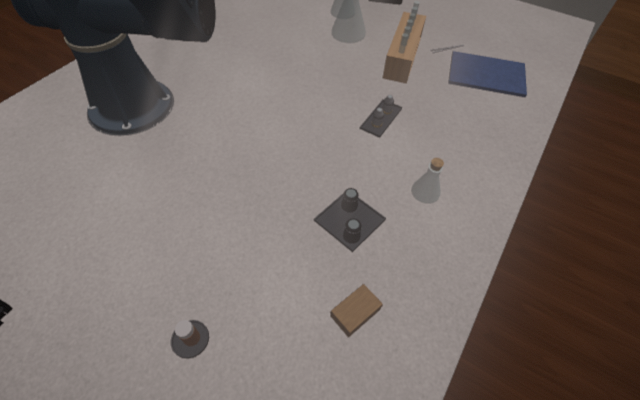

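View pics/top6.png

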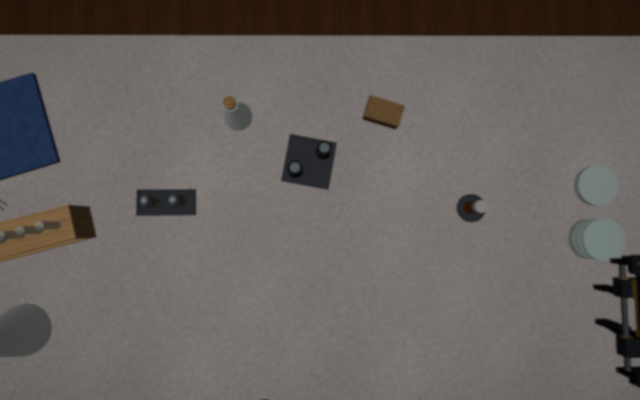

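Both views show everything standing upright in its tray:
- **Objectives:** scene (380,113) and (391,101), in the long tray.
- **Eyepieces:** scene (350,199) and (353,230), in the square tray.
- **Vial:** scene (187,332), in the dish.

The flask and box have not moved, and the gripper is clear, so I'm handing in.

```bash
python3 -c "
from rig import robot
print(robot.hand_in())"
```

```text
the job is handed in; nothing more can be done
None
```

The bench is tidied and handed in at about 42 s. The order was both objectives into the long tray, then both eyepieces into opposite corners of the square tray, then the vial into the round dish. I lowered each one in small steps until the force reading or a stop in descent showed it was on the floor, then let go.

**Final position checks:** In the last pictures from both cameras all five stand upright inside their trays, and the flask and slide box are within measurement error of where they started. Measured positions agree with the placing targets to about 5 mm or better. The gripper was parked clear of everything.

**What went wrong or disagreed:**
- **Drift at the second objective:** on the way down the arm drifted about 13 mm, so one finger came very close to the objective and may have nudged it by about 1 mm. It stayed upright, and I re-centred before gripping.
- **Final detections:** the scene-camera network found only one of the two eyepieces, called the vial an objective as well, and gave a weak false flask where the slide box is. The top-camera detections and the pictures showed everything in place.

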